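# Fit the de-pilling stone to the garment-care wand and keep it pressed home

### The arm

A 6-joint arm with a two-finger parallel gripper is mounted at the origin on the work surface. World frame = base frame: x ahead of the robot, y to its left, z up, the work surface at z = 0. Lengths are in m, angles in rad, forces in N, time in s.
With the tool pointing down it reaches from about 0.3 to 0.775 m from the base axis. Payload 14.6 kg.
Tool frame: the origin (TCP) lies at the very end of the fingers, on their centre line; the grasp point (between the pads) lies 19 mm behind it; z points along the fingers, y is the line along which they close (so a half turn about z gives the same grasp; the last joint's range is limited). The gripper opens to 94 mm and grips with 3 to 60 N. Pads are 16 mm wide; open, the fingers measure 119 mm over their backs; the gripper's body (75 mm by 177 mm) begins 78 mm behind the grasp point.
Start: joints at [1.175, 0.3, 1.521, -0, 1.321, -0.067], TCP at [0.178, 0.521, 0.205] pointing down, gripper open.
Joint ranges: [-3.03, 3.03], [-0.79, 2.21], [0.23, 2.52], [-1.04, 4.18], [0, 3.07], [-2.55, 2.55]. Speed limits (rad/s): [2.22, 2.22, 2.57, 3.14, 3.14, 3.14].

### API

Orientations are given as [roll, pitch, yaw] about the fixed x, y, z axes, in that order (R = Rz(yaw) Ry(pitch) Rx(roll)).
In Python, from workcell import * gives the robot as it stands.
- The arm moves only by the tool play_rows, never from a script. Its argument "targets" is a list of rows, each an object of numbers: "hand": the closure, from 0 (fully open) to 1 (shut); "x", "y", "z": the shift along the tool's x, y, z in mm; "rx", "ry", "rz": the turn, a rotation vector about the tool's x, y, z in degrees. A call has 1 to 20 rows; each row is the pose to reach, as a shift and turn from the pose commanded when the call began, along the tool's axes at that moment; what a row does not reach only later rows make up. A row lasts 1/10 s, in which the tool goes at most 50 mm and 8.59 degrees, less where a joint would pass 70% of its speed; a pose out of reach is approached as far as the arm can. A call with a gripper value outside its range is refused whole. The fingers move at their own pace and stop on an object; "force" is the grip in N (left out, the last holds). Time passes only in rows, so rows that repeat a pose let the fingers close. It gives the time, the measured TCP pose, the force, the opening and the grip force at its end, in the units of the state.
- get_obs(): the state, without advancing time (a new reading comes with each control period).
- snapshot(name): name is "scene" or "top" or "wrist"; returns the picture (480x640x3 uint8, red, green, blue); there is no depth.
- camera_model(name): a dict with "K" (3x3 intrinsics, pixels), "extrinsics" (4x4, takes a point from world to camera coordinates). Camera axes: x right, y up, looking along -z (the intrinsics and any distortion apply to the point x, -y, -z); pixel columns grow to the right and rows downward; lengths in m; the calibration is good to about 2 mm. A picture is of the moment at which its call begins: read the wrist's pose just before it. camera_model takes no time and is no camera call; for the wrist camera it gives the pose at the moment of the call.
- close_job(): hands the job in; it is judged then, once.
The state is a dict: "time": time; "qpos": joint angles; "joint_vel": joint speeds; "joint_torque": joint torques, N m; "ee_pos": TCP position; "orientation": TCP orientation; "ft_force": force on the tool from outside, world axes, zero at the start; "ft_torque": the same for the moment, N m; "gripper_width": finger opening in m; "grasp_force": force on a finger pad.
Only numpy, scipy, OpenCV 4.12 (cv2) and the standard library are available. Lean on these libraries where they do the work, as an engineer would, in place of code of your own. Each camera call takes 0.05 s, during which the arm holds its last target. There are 200 camera calls.

### The job

Pull the square-headed de-pilling stone straight up out of its holder, turn it until the four splines of its stem mesh with the cross-shaped slots in the socket on top of the upright wand, and slide it fully home, so that the shoulder of the stem sits down on the socket against the spring inside. Finish while still gripping the stone and keeping it pressed down: do not let go. Leave the other things on the shelf where they stand.

Things in the scene. Friction and masses are not known exactly. Their poses are not given: they have to be found in the camera images.
- stone_head (a point): Centre of the head of the stone attachment: an upright block 28 x 28 mm, 58 mm tall (this point is half-way up), pale wood with a 12 mm pumice slab of the same width on top. It stands stem down in one of two holders. z points up along the stem; x and y are square to the head's faces and the stem's fins lie along them. It looks the same after each quarter turn; any of the four fits.
- stone_tool: The whole stone attachment, loose, 60 to 130 g, 142 mm tall. Origin at the tip, 113 mm below the head's centre, same axes. From the tip up: round tapered pilot 6.4 mm across to 10 mm; four splines (a cross 20 mm across, fins 6 mm thick) from 10 to 40 mm; round shoulder 32 mm across from 40 to 46 mm; round shaft 12 mm across up to the head at 84 mm.
- socket (a point): Centre of the mouth of the wand's socket, on its flat top; z up. The hole is a cross: slots 23 mm across and 9 mm wide along x and y, over 40 mm deep, so the splines have 1.5 mm of play and 0.14 rad of turn each way. The pilot enters the middle at any turn, the splines only when aligned. Home, the shoulder's underside lies on this top and the stone's head centre is 73 mm above this point.
- wand: The wand, upright and fixed in a white charging dock 110 x 90 x 22 mm; origin in the middle of the dock's underside, same axes as the socket's. Round grey body 50 mm across, on top a square aluminium socket block 40 x 40 mm, square to the slots, its top 120 mm above the shelf.
- plunger (a joint): Spring plunger down in the socket, m pressed: 0 free (its top 31 mm below the mouth), 0.009 with the stone fully home. The pilot pushes it over the last 9 mm. The spring takes 2.4 N to start and 7.8 N at home, and lifts the stone again if it is let go.
- holder_a: White ceramic upright holder, fixed, round, 52 mm across (foot 60 mm), 60 mm tall, with a round hole 23 mm across and 50 mm deep; origin in the middle of its underside. Holds the stone attachment, whose shoulder rests on the rim: it comes free after a rise of 40 mm. The two like holders may swap places.
- holder_b: The other, identical holder; holds the round-headed tool.
- round_head (a point): Bystander: centre of the round wooden head (34 mm across, 58 mm tall) of a tool with a plain round shank, loose in the other holder; its shoulder rests on the rim like the stone's, and its top stands 162 mm above the shelf, as the stone's does.
- spray_bottle: Bystander: blue plastic trigger spray bottle, 72 mm across, 223 mm tall; origin in the middle of its underside.
- button_dish: Bystander: white ceramic dish of buttons, 92 mm across, 26 mm tall; origin in the middle of its underside.
- lint_brush: Bystander: wooden lint brush lying flat, about 220 mm long.
- jar: Bystander: glass jar, 80 mm across, 115 mm tall; origin in the middle of its underside.
- jar_lid: Bystander: aluminium screw lid lying on the shelf, 84 mm across, 15 mm tall.
- spool: Bystander: empty wooden thread spool, 30 mm across, 38 mm tall, standing nearer the robot.
There are look-alikes about, which are no part of the job. Leave any purple look-alike of the holder_a alone.

How it is judged:
On the way, in this order (a step that is already met when the one before it is completed fails the run):
1. the stone attachment is held and pulled clear of its holder (contact force between the fingers and stone_tool above 2 N and height (world z) of stone_head above 0.178 m and contact force between stone_tool and holder_a below 0.05 N), for 0.1 s.
2. its splines have meshed: at least 8 mm into the slots, aligned and held (contact force between the fingers and stone_tool above 2 N and z of stone_head in the frame of socket between 0.05 and 0.095 m and (angle between the x axis of stone_head and the x axis of socket, either way round below 0.2 rad or angle between the x axis of stone_head and the y axis of socket, either way round below 0.2 rad) and horizontal distance between stone_head and socket below 0.01 m), for 0.1 s.
At the end, for the whole second after the job is handed in: The stone is still gripped (finger force over 2 N) and held still, upright within 0.12 rad, its splines in the slots (a fin axis within 0.2 rad of a slot axis, head within 10 mm of the socket's axis), its shoulder within 3.5 mm of the socket's top and the spring plunger pressed at least 6 mm (contact force between the fingers and stone_tool above 2 N and value of joint plunger above 0.006 m and z of stone_head in the frame of socket between 0.068 and 0.0765 m and (angle between the x axis of stone_head and the x axis of socket, either way round below 0.2 rad or angle between the x axis of stone_head and the y axis of socket, either way round below 0.2 rad) and horizontal distance between stone_head and socket below 0.01 m and angle between stone_head's own z axis and vertical below 0.12 rad and linear speed of stone_tool below 0.02 m/s); the arm keeps its last pose, push and grip.
It fails at once if a bystander is shifted by more than 40 mm (distance of any of round_head, spray_bottle, button_dish, lint_brush, jar, jar_lid, spool from where it was at the start of the episode above 0.04 m).
It also fails if it takes over 45 s, if anything falls off the work surface, if the arm or the gripper's body presses on something with over 40 N, if the wrist force passes 120 N, or if a joint passes its speed limit or range.

## Working session

There is one attempt and no reset: what is moved stays moved. The work goes in short steps, Python scripts to look and compute and a tool call to move; the robot and the scene stay as the last step left them, time stands still between calls to the robot, and variables do not carry over. Pictures are saved under pics/ and viewed, at most 10 in all, crops included, and the job is handed in when it is done.

Besides the shell and the picture viewer there is one more tool, called after "Call:" by a JSON object that holds its "api" and its "payload", one argument or row to a line. play_rows: Moves the arm, as the interface text tells. Its arguments: {"type":"object","properties":{"targets":{"type":"array","items":{"type":"object","properties":{"hand":{"type":"number"},"x":{"type":"number"},"y":{"type":"number"},"z":{"type":"number"},"rx":{"type":"number"},"ry":{"type":"number"},"rz":{"type":"number"}}}},"force":{"type":"number"}},"required":["targets"]}

```bash
mkdir -p pics
cat > h.py <<'E'
from workcell import *
import numpy as np, cv2
from scipy.spatial.transform import Rotation as R
def snap(n,f):
    im=snapshot(n); cv2.imwrite('pics/'+f,im[:,:,::-1]); return im
def proj(m,P):
    P=np.atleast_2d(P); E=np.array(m['extrinsics']);K=np.array(m['K'])
    c=P@E[:3,:3].T+E[:3,3]; c=c*[1,-1,-1]; u=c@K.T; return u[:,:2]/u[:,2:]
def atz(m,uv,z):
    E=np.array(m['extrinsics']);K=np.array(m['K'])
    d=np.linalg.inv(K)@np.array([uv[0],uv[1],1.])*[1,-1,-1]
    d=E[:3,:3].T@d; o=-E[:3,:3].T@E[:3,3]; return o+d*(z-o[2])/d[2]
E
python3 - <<'E'
from h import *
o=get_obs(); print(o['time'],o['ee_pos'],o['orientation'],o['gripper_width'])
snap('top','top.png'); snap('scene','scene.png')
for n in('top','scene'):print(camera_model(n))
E
```

```text
0.0 [0.17749414 0.52029483 0.20488873] [-3.14046605e+00 -6.82937479e-05  2.81281296e+00] 0.09399641979096915
{'K': array([[516.10734414,   0.        , 313.19980244],
       [  0.        , 516.10734414, 240.82288708],
       [  0.        ,   0.        ,   1.        ]]), 'extrinsics': array([[-0.00410684, -0.99996595,  0.00715816, -0.00212482],
       [ 0.99025235, -0.00307013,  0.13925103, -0.5658475 ],
       [-0.13922432,  0.00766027,  0.99023124, -1.17366217],
       [ 0.        ,  0.        ,  0.        ,  1.        ]])}
{'K': array([[467.82665164,   0.        , 319.3445371 ],
       [  0.        , 467.82665164, 235.36495476],
       [  0.        ,   0.        ,   1.        ]]), 'extrinsics': array([[-0.56419813,  0.82556331,  0.01121114,  0.30118445],
       [-0.69845855, -0.48448626,  0.52671503,  0.31273649],
       [ 0.44026825,  0.28934111,  0.84996799, -1.28953919],
       [ 0.        ,  0.        ,  0.        ,  1.        ]])}
```

View pics/top.png

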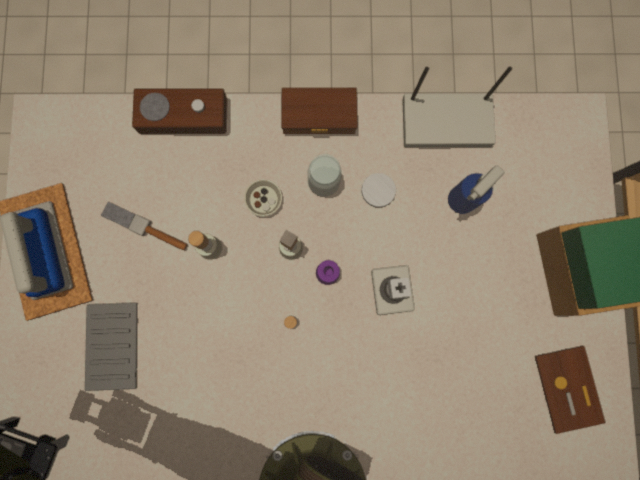

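View pics/scene.png

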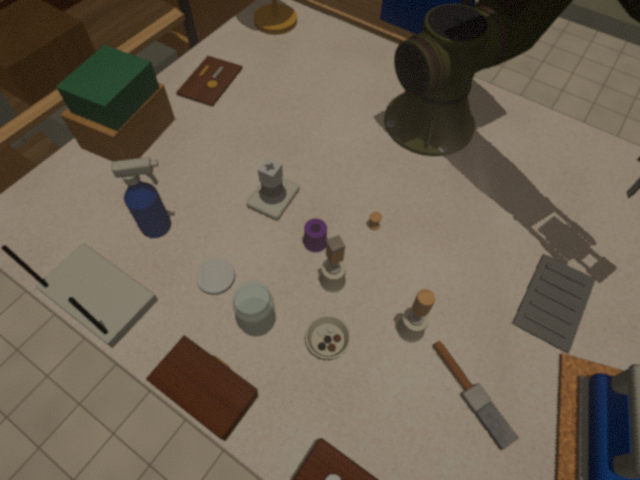

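Candidates in the top view:
- Square grey-topped head in a white holder at (289,241).
- Round wooden head in the other holder at (203,241).
- Purple empty holder look-alike at (328,272).
- Small spool at (291,322).

The description fits the square head at (289,241). The wand socket, with its dark cross, is at (399,288). Next I'll check both in a close crop.

Run:
```python
import cv2,numpy as np
t=cv2.imread('pics/top.png')
a=cv2.resize(t[215:275,255:335],None,fx=5,fy=5,interpolation=cv2.INTER_CUBIC)
b=cv2.resize(t[260:320,360:440],None,fx=5,fy=5,interpolation=cv2.INTER_CUBIC)
s=cv2.imread('pics/scene.png')
c=cv2.resize(s[228:288,300:380],None,fx=5,fy=5,interpolation=cv2.INTER_CUBIC)
d=cv2.resize(s[155:215,235:315],None,fx=5,fy=5,interpolation=cv2.INTER_CUBIC)
cv2.imwrite('pics/crop.png',np.vstack([np.hstack([a,b]),np.hstack([c,d])]))
```

```text
(no output)
```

View pics/crop.png

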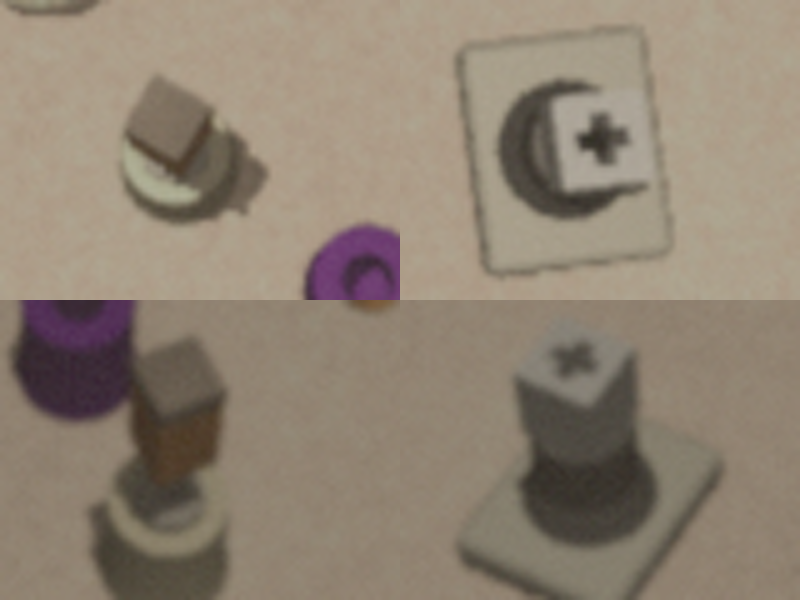

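The crop confirms it: a square grey-topped wooden head stands in the white holder, with the purple look-alike beside it. The cross is visible on the square socket block.

Run:
```python
from h import *
T=camera_model('top');S=camera_model('scene')
def up(c,o,x0,y0): return [(c[0]-x0+.5)/5+o[0]-.5,(c[1]-y0+.5)/5+o[1]-.5]
a=[up(p,(255,215),0,0) for p in [(157,75),(213,108),(178,163),(127,128)]]
A=np.array([atz(T,p,.162) for p in a]);print(A,A.mean(0))
C=np.array([atz(S,up(p,(300,228),0,300),.162) for p in [(190,335),(133,372),(168,418),(226,390)]]);print(C,C.mean(0))
for X in(A,C):
  d=np.diff(np.vstack([X,X[:1]]),axis=0); print(np.degrees(np.arctan2(d[:,1],d[:,0]))%90)
print('sock',atz(T,up((603,139),(360,260),400,0),.12),atz(S,up((574,360),(235,155),400,300),.12))
D=np.array([atz(T,up(p,(360,260),400,0),.022) for p in [(460,48),(640,30),(670,252),(490,272)]])
print(D,D.mean(0));d=np.diff(np.vstack([D,D[:1]]),axis=0); print(np.degrees(np.arctan2(d[:,1],d[:,0]))%90)
W=camera_model('wrist');o=get_obs();Rm=R.from_euler('xyz',o['orientation']).as_matrix();print('tool axes\n',Rm)
E_=np.linalg.inv(W['extrinsics']);print('cam in tool',Rm.T@(E_[:3,3]-o['ee_pos']),'\n',Rm.T@E_[:3,:3],W['K'])
```

```text
[[0.57279721 0.05426504 0.162     ]
 [0.55859803 0.03055699 0.162     ]
 [0.53520868 0.04529774 0.162     ]
 [0.55017166 0.06685128 0.162     ]] [0.5541939  0.04924276 0.162     ]
[[0.53783835 0.04320196 0.162     ]
 [0.56419204 0.0344111  0.162     ]
 [0.57347005 0.05656921 0.162     ]
 [0.55065804 0.06794475 0.162     ]] [0.55653962 0.05053175 0.162     ]
[59.08184145 57.77950283 55.23070436 60.91348507]
[71.55273384 67.28003975 63.49621234 62.61050951]
sock [ 0.45194726 -0.19179628  0.12      ] [ 0.45205376 -0.19255043  0.12      ]
[[ 0.49999965 -0.14236679  0.022     ]
 [ 0.50825837 -0.22801246  0.022     ]
 [ 0.40381211 -0.23900555  0.022     ]
 [ 0.39487598 -0.15433374  0.022     ]] [ 0.45173653 -0.19092963  0.022     ]
[5.50793827 6.00832703 6.02460301 6.49441351]
tool axes
 [[-9.46424856e-01  3.22923861e-01 -4.14415087e-04]
 [ 3.22924118e-01  9.46424351e-01 -9.81224031e-04]
 [ 7.53518772e-05 -1.06247944e-03 -9.99999433e-01]]
cam in tool [ 0.07929601 -0.00039667 -0.1792001 ] 
 [[ 1.78199460e-04  9.61726961e-01  2.74009525e-01]
 [ 9.99999880e-01 -4.65345102e-05 -4.87012068e-04]
 [-4.55621737e-04  2.74009579e-01 -9.61726855e-01]] [[340.20637987   0.         328.67330228]
 [  0.         340.20637987 238.21789549]
 [  0.           0.           1.        ]]
```

Stone at about (0.555, 0.050), yaw about 60°. Socket at (0.452, −0.192), yaw about 6°. I'll go above the stone first.

Call:
{"api": "play_rows", "payload": {
  "force": 25,
  "targets": [
    {"x": -40, "y": -25, "z": -15, "rz": 2, "hand": 0},
    {"x": -80, "y": -50, "z": -15, "rz": 4, "hand": 0},
    {"x": -509, "y": -323, "z": -15, "rz": 11, "hand": 0},
    {"x": -509, "y": -323, "z": -15, "rz": 11, "hand": 0},
    {"x": -509, "y": -323, "z": -15, "rz": 11, "hand": 0},
    {"x": -509, "y": -323, "z": -15, "rz": 11, "hand": 0},
    {"x": -509, "y": -323, "z": -15, "rz": 11, "hand": 0},
    {"x": -509, "y": -323, "z": -15, "rz": 11, "hand": 0},
    {"x": -509, "y": -323, "z": -15, "rz": 11, "hand": 0},
    {"x": -509, "y": -323, "z": -15, "rz": 11, "hand": 0},
    {"x": -509, "y": -323, "z": -15, "rz": 11, "hand": 0},
    {"x": -509, "y": -323, "z": -15, "rz": 11, "hand": 0},
    {"x": -509, "y": -323, "z": -15, "rz": 11, "hand": 0},
    {"x": -509, "y": -323, "z": -15, "rz": 11, "hand": 0},
    {"x": -509, "y": -323, "z": -15, "rz": 11, "hand": 0},
    {"x": -509, "y": -323, "z": -15, "rz": 11, "hand": 0},
    {"x": -509, "y": -323, "z": -15, "rz": 11, "hand": 0},
    {"x": -509, "y": -323, "z": -15, "rz": 11, "hand": 0}
  ]
}}

```text
invalid input at $.targets[0]: expected keys hand, x, y, z, rx, ry, rz
```

Run:
```python
from h import *
W=camera_model('wrist');o=get_obs(); np.savez('w1.npz',K=W['K'],extrinsics=W['extrinsics'])
print(o['time'],o['ee_pos'],np.degrees(o['orientation']),o['qpos'])
snap('wrist','w1.png'); print(proj(W,[[.555,.05,.162]]))
```

```text
0.1 [0.17751735 0.52030709 0.20494128] [-1.79939124e+02 -4.31734454e-03  1.61160144e+02] [ 1.17537578e+00  3.00413746e-01  1.52152556e+00  4.61632355e-06
  1.32071849e+00 -6.66042143e-02]
[[ 35.67305066 696.29703911]]
```

View pics/w1.png

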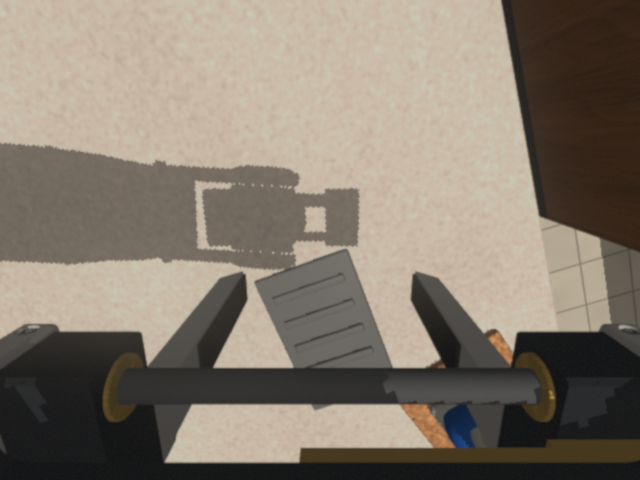

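The call was refused because every row needs all the keys. The picture only shows the start pose, with the fingertips at about (235,280) and (425,280). I'll send it again.

Call:
{"api": "play_rows", "payload": {
  "force": 25,
  "targets": [
    {"x": -40, "y": -25, "z": -15, "rx": 0, "ry": 0, "rz": 2, "hand": 0},
    {"x": -80, "y": -50, "z": -15, "rx": 0, "ry": 0, "rz": 4, "hand": 0},
    {"x": -509, "y": -323, "z": -15, "rx": 0, "ry": 0, "rz": 11, "hand": 0},
    {"x": -509, "y": -323, "z": -15, "rx": 0, "ry": 0, "rz": 11, "hand": 0},
    {"x": -509, "y": -323, "z": -15, "rx": 0, "ry": 0, "rz": 11, "hand": 0},
    {"x": -509, "y": -323, "z": -15, "rx": 0, "ry": 0, "rz": 11, "hand": 0},
    {"x": -509, "y": -323, "z": -15, "rx": 0, "ry": 0, "rz": 11, "hand": 0},
    {"x": -509, "y": -323, "z": -15, "rx": 0, "ry": 0, "rz": 11, "hand": 0},
    {"x": -509, "y": -323, "z": -15, "rx": 0, "ry": 0, "rz": 11, "hand": 0},
    {"x": -509, "y": -323, "z": -15, "rx": 0, "ry": 0, "rz": 11, "hand": 0},
    {"x": -509, "y": -323, "z": -15, "rx": 0, "ry": 0, "rz": 11, "hand": 0},
    {"x": -509, "y": -323, "z": -15, "rx": 0, "ry": 0, "rz": 11, "hand": 0},
    {"x": -509, "y": -323, "z": -15, "rx": 0, "ry": 0, "rz": 11, "hand": 0},
    {"x": -509, "y": -323, "z": -15, "rx": 0, "ry": 0, "rz": 11, "hand": 0},
    {"x": -509, "y": -323, "z": -15, "rx": 0, "ry": 0, "rz": 11, "hand": 0},
    {"x": -509, "y": -323, "z": -15, "rx": 0, "ry": 0, "rz": 11, "hand": 0},
    {"x": -509, "y": -323, "z": -15, "rx": 0, "ry": 0, "rz": 11, "hand": 0},
    {"x": -509, "y": -323, "z": -15, "rx": 0, "ry": 0, "rz": 11, "hand": 0}
  ]
}}

```text
time: 1.95
ee_pos: [0.5548, 0.0512, 0.2207]
orientation: [3.141, 0.0, 2.622]
ft_force: [0.6, -0.1, 0.1]
gripper_width: 0.0939
grasp_force: 0.0
```

Run:
```python
from h import *
W=camera_model('wrist');o=get_obs(); np.savez('w2.npz',K=W['K'],extrinsics=W['extrinsics'],p=o['ee_pos'],o=o['orientation'])
print(o['time'],o['ee_pos'],np.degrees(o['orientation']),o['qpos'])
im=snap('wrist','w2.png'); print(proj(W,[[.555,.05,.162]]))
```

```text
1.95 [0.55476506 0.05122124 0.22071518] [1.79986782e+02 1.85935883e-02 1.50226558e+02] [ 2.63128228e-02  3.04225463e-01  1.47956191e+00  2.93165207e-05
  1.35740815e+00 -1.02484516e+00]
[[327.60777974 254.21513954]]
```

View pics/w2.png

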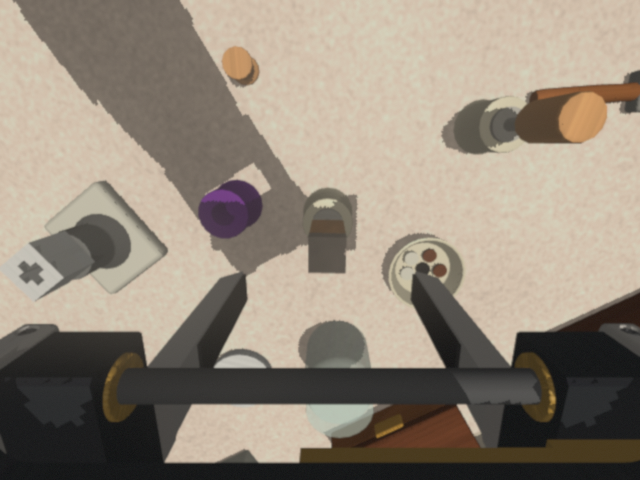

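The wrist view shows the head's top face at columns 308–346 and rows 236–273, square to the fingers. Its centre is (327,254), against a prediction of (327.6,254.2), so I can go down and grip.

Call:
{"api": "play_rows", "payload": {
  "force": 25,
  "targets": [
    {"x": 0, "y": -1, "z": 25, "rx": 0, "ry": 0, "rz": 0, "hand": 0},
    {"x": 0, "y": -1, "z": 50, "rx": 0, "ry": 0, "rz": 0, "hand": 0},
    {"x": 0, "y": -1, "z": 75, "rx": 0, "ry": 0, "rz": 0, "hand": 0},
    {"x": 0, "y": -1, "z": 95, "rx": 0, "ry": 0, "rz": 0, "hand": 0},
    {"x": 0, "y": -1, "z": 107, "rx": 0, "ry": 0, "rz": 0, "hand": 0},
    {"x": 0, "y": -1, "z": 107, "rx": 0, "ry": 0, "rz": 0, "hand": 0},
    {"x": 0, "y": -1, "z": 107, "rx": 0, "ry": 0, "rz": 0, "hand": 0.4},
    {"x": 0, "y": -1, "z": 107, "rx": 0, "ry": 0, "rz": 0, "hand": 0.6},
    {"x": 0, "y": -1, "z": 107, "rx": 0, "ry": 0, "rz": 0, "hand": 0.75},
    {"x": 0, "y": -1, "z": 107, "rx": 0, "ry": 0, "rz": 0, "hand": 0.85},
    {"x": 0, "y": -1, "z": 107, "rx": 0, "ry": 0, "rz": 0, "hand": 0.85},
    {"x": 0, "y": -1, "z": 107, "rx": 0, "ry": 0, "rz": 0, "hand": 0.85},
    {"x": 0, "y": -1, "z": 107, "rx": 0, "ry": 0, "rz": 0, "hand": 0.85},
    {"x": 0, "y": -1, "z": 107, "rx": 0, "ry": 0, "rz": 0, "hand": 0.85}
  ]
}}

```text
time: 3.4
ee_pos: [0.5545, 0.0496, 0.1134]
orientation: [-3.142, -0.0, 2.621]
ft_force: [0.3, -0.2, 0.0]
gripper_width: 0.0332
grasp_force: 0.0
```

Call:
{"api": "play_rows", "payload": {
  "force": 30,
  "targets": [
    {"x": 0, "y": 0, "z": 0, "rx": 0, "ry": 0, "rz": 0, "hand": 1},
    {"x": 0, "y": 0, "z": 0, "rx": 0, "ry": 0, "rz": 0, "hand": 1},
    {"x": 0, "y": 0, "z": 0, "rx": 0, "ry": 0, "rz": 0, "hand": 1},
    {"x": 0, "y": 0, "z": 0, "rx": 0, "ry": 0, "rz": 0, "hand": 1},
    {"x": 0, "y": 0, "z": 0, "rx": 0, "ry": 0, "rz": 0, "hand": 1}
  ]
}}

```text
time: 3.9
ee_pos: [0.5545, 0.0496, 0.1134]
orientation: [-3.142, -0.0, 2.621]
ft_force: [-0.3, 0.4, -0.4]
gripper_width: 0.0277
grasp_force: 30.0
```

Gripped at 27.7 mm with 30 N. Lifting straight up.

Call:
{"api": "play_rows", "payload": {
  "force": 30,
  "targets": [
    {"x": 0, "y": 0, "z": -10, "rx": 0, "ry": 0, "rz": 0, "hand": 1},
    {"x": 0, "y": 0, "z": -20, "rx": 0, "ry": 0, "rz": 0, "hand": 1},
    {"x": 0, "y": 0, "z": -35, "rx": 0, "ry": 0, "rz": 0, "hand": 1},
    {"x": 0, "y": 0, "z": -50, "rx": 0, "ry": 0, "rz": 0, "hand": 1},
    {"x": 0, "y": 0, "z": -65, "rx": 0, "ry": 0, "rz": 0, "hand": 1},
    {"x": 0, "y": 0, "z": -85, "rx": 0, "ry": 0, "rz": 0, "hand": 1},
    {"x": 0, "y": 0, "z": -105, "rx": 0, "ry": 0, "rz": 0, "hand": 1},
    {"x": 0, "y": 0, "z": -120, "rx": 0, "ry": 0, "rz": 0, "hand": 1},
    {"x": 0, "y": 0, "z": -130, "rx": 0, "ry": 0, "rz": 0, "hand": 1},
    {"x": 0, "y": 0, "z": -130, "rx": 0, "ry": 0, "rz": 0, "hand": 1}
  ]
}}

```text
time: 4.9
ee_pos: [0.5549, 0.0496, 0.2451]
orientation: [3.14, 0.002, 2.621]
ft_force: [0.0, 0.2, -1.3]
gripper_width: 0.028
grasp_force: 30.0
```

Run:
```python
from h import *
o=get_obs();print(o['time'],o['ee_pos'],np.degrees(o['orientation']),o['qpos'],o['ft_force'],o['grasp_force'])
Rm=R.from_euler('xyz',o['orientation']).as_matrix()
print('to socket, tool mm',Rm.T@(np.array([.452,-.192,o['ee_pos'][2]])-o['ee_pos'])*1000)
im=snap('top','t2.png'); W=camera_model('wrist')
w=snap('wrist','w3.png'); np.savez('w3.npz',K=W['K'],extrinsics=W['extrinsics'])
print('sock px',proj(W,[.452,-.192,.12]))
```

```text
4.9 [0.55490927 0.0496123  0.24514946] [1.79927502e+02 1.25617607e-01 1.50162225e+02] [ 2.34526418e-02  2.87088455e-01  1.44504615e+00 -5.33265363e-05
  1.40692722e+00 -1.02656902e+00] [ 0.03144086  0.24371047 -1.31258449] 29.99952234327793
to socket, tool mm [ -30.94578196 -260.78556495   -0.26213156]
sock px [[ 52.98949068 262.68621005]]
```

View pics/w3.png

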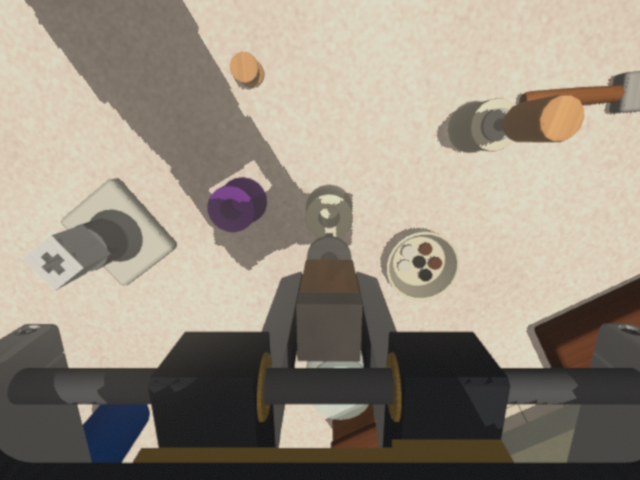

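The wrist view shows the stone held squarely. The socket cross is at (53,263), against a prediction of (53.0,262.7), so the socket estimate holds. I'll move above it and turn.

Call:
{"api": "play_rows", "payload": {
  "force": 40,
  "targets": [
    {"x": -2, "y": -20, "z": 0, "rx": 0, "ry": 0, "rz": 4, "hand": 1},
    {"x": -6, "y": -50, "z": 0, "rx": 0, "ry": 0, "rz": 10, "hand": 1},
    {"x": -10, "y": -85, "z": 0, "rx": 0, "ry": 0, "rz": 17, "hand": 1},
    {"x": -14, "y": -120, "z": 0, "rx": 0, "ry": 0, "rz": 24, "hand": 1},
    {"x": -18, "y": -155, "z": 0, "rx": 0, "ry": 0, "rz": 31, "hand": 1},
    {"x": -22, "y": -190, "z": 0, "rx": 0, "ry": 0, "rz": 38, "hand": 1},
    {"x": -26, "y": -220, "z": 0, "rx": 0, "ry": 0, "rz": 45, "hand": 1},
    {"x": -29, "y": -245, "z": 0, "rx": 0, "ry": 0, "rz": 50, "hand": 1},
    {"x": -31, "y": -257, "z": 0, "rx": 0, "ry": 0, "rz": 53, "hand": 1},
    {"x": -31, "y": -261, "z": 0, "rx": 0, "ry": 0, "rz": 54, "hand": 1},
    {"x": -31, "y": -261, "z": 0, "rx": 0, "ry": 0, "rz": 54, "hand": 1},
    {"x": -31, "y": -261, "z": 0, "rx": 0, "ry": 0, "rz": 54, "hand": 1}
  ]
}}

```text
time: 6.2
ee_pos: [0.4519, -0.1914, 0.2433]
orientation: [-3.141, -0.0, 1.681]
ft_force: [0.1, 0.1, -0.5]
gripper_width: 0.028
grasp_force: 40.0
```

Run:
```python
from h import *
o=get_obs();print(o['time'],o['ee_pos'],np.degrees(o['orientation']),o['qpos'],o['ft_force'],o['grasp_force'],o['gripper_width'])
Rm=R.from_euler('xyz',o['orientation']).as_matrix()
print('to socket, tool mm',Rm.T@(np.array([.452,-.192,o['ee_pos'][2]])-o['ee_pos'])*1000)
tip=np.array(o['ee_pos'])-[0,0,.0934]
W=camera_model('wrist');S=camera_model('scene')
w=snap('wrist','w4.png');s=snap('scene','s4.png')
print(proj(W,[[.452,-.192,.12],tip]),proj(S,[[.452,-.192,.12],tip]))
a=cv2.resize(w[140:290,230:430],(800,600))[:,:,::-1][:, :]
u=proj(S,[.452,-.192,.15])[0].astype(int)
b=cv2.resize(s[u[1]-40:u[1]+50,u[0]-30:u[0]+30],(400,600),interpolation=cv2.INTER_CUBIC)[:,:,::-1]
print(u)
cv2.imwrite('pics/c4.png',np.hstack([cv2.resize(w[130:370,250:410],(400,600),interpolation=cv2.INTER_CUBIC)[:,:,::-1],b]))
```

```text
6.2 [ 0.45187531 -0.19141703  0.24327661] [-1.79989326e+02 -1.77264162e-02  9.62934108e+01] [-4.75424528e-01  1.38456678e-01  1.62871669e+00  1.58003674e-04
  1.37474549e+00 -5.85296100e-01] [ 0.052816    0.10168335 -0.49790078] 39.9995094537735 0.027967882034687332
to socket, tool mm [-5.93128552e-01  6.00313641e-02 -1.94688454e-04]
[[328.26402626 231.77561608]
 [328.15615809 240.22019221]] [[269.61071393 166.69373332]
 [268.77245374 157.83616614]]
[268 157]
```

View pics/c4.png

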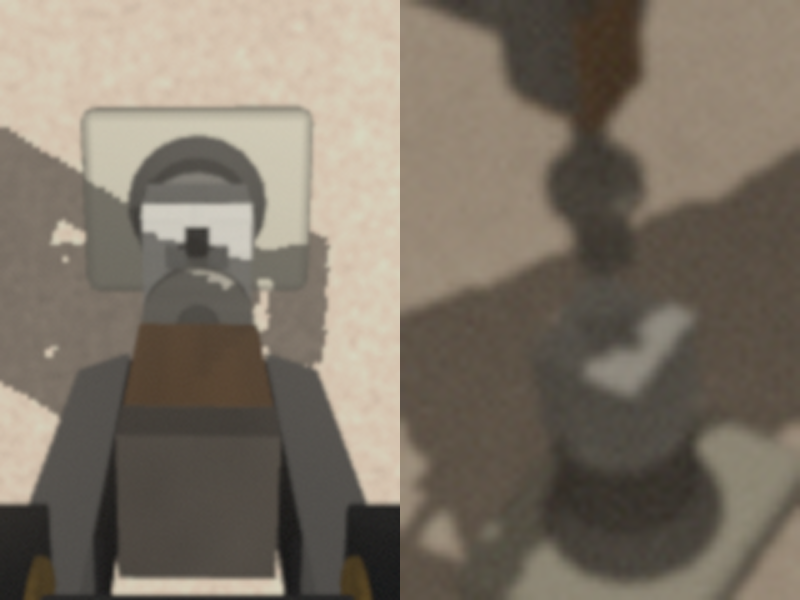

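The left crop shows the dock and block edges parallel to the image, with the slot centre at about (197,240) in the crop. The stone's shoulder and head are centred at columns 198–199, so the lateral and yaw alignment are good. Lowering now, with a force check just before the splines meet.

Call:
{"api": "play_rows", "payload": {
  "force": 40,
  "targets": [
    {"x": -0.6, "y": 0, "z": 12, "rx": 0, "ry": 0, "rz": 0, "hand": 1},
    {"x": -0.6, "y": 0, "z": 24, "rx": 0, "ry": 0, "rz": 0, "hand": 1},
    {"x": -0.6, "y": 0, "z": 30, "rx": 0, "ry": 0, "rz": 0, "hand": 1},
    {"x": -0.6, "y": 0, "z": 34, "rx": 0, "ry": 0, "rz": 0, "hand": 1},
    {"x": -0.6, "y": 0, "z": 38, "rx": 0, "ry": 0, "rz": 0, "hand": 1},
    {"x": -0.6, "y": 0, "z": 41, "rx": 0, "ry": 0, "rz": 0, "hand": 1},
    {"x": -0.6, "y": 0, "z": 43, "rx": 0, "ry": 0, "rz": 0, "hand": 1},
    {"x": -0.6, "y": 0, "z": 43, "rx": 0, "ry": 0, "rz": 0, "hand": 1}
  ]
}}

```text
time: 7.1
ee_pos: [0.4516, -0.1928, 0.2003]
orientation: [-3.141, -0.0, 1.678]
ft_force: [0.5, -0.3, -1.0]
gripper_width: 0.0277
grasp_force: 40.0
```

The splines are about 3 mm in with no resistance, so I'll continue slowly.

Call:
{"api": "play_rows", "payload": {
  "force": 40,
  "targets": [
    {"x": 0, "y": 0, "z": 3, "rx": 0, "ry": 0, "rz": 0, "hand": 1},
    {"x": 0, "y": 0, "z": 6, "rx": 0, "ry": 0, "rz": 0, "hand": 1},
    {"x": 0, "y": 0, "z": 9, "rx": 0, "ry": 0, "rz": 0, "hand": 1},
    {"x": 0, "y": 0, "z": 12, "rx": 0, "ry": 0, "rz": 0, "hand": 1},
    {"x": 0, "y": 0, "z": 15, "rx": 0, "ry": 0, "rz": 0, "hand": 1},
    {"x": 0, "y": 0, "z": 17, "rx": 0, "ry": 0, "rz": 0, "hand": 1},
    {"x": 0, "y": 0, "z": 17, "rx": 0, "ry": 0, "rz": 0, "hand": 1}
  ]
}}

```text
time: 7.8
ee_pos: [0.4516, -0.1928, 0.1832]
orientation: [-3.141, -0.0, 1.678]
ft_force: [0.8, -1.1, 0.2]
gripper_width: 0.0276
grasp_force: 40.0
```

Call:
{"api": "play_rows", "payload": {
  "force": 50,
  "targets": [
    {"x": 0, "y": 0, "z": 2, "rx": 0, "ry": 0, "rz": 0, "hand": 1},
    {"x": 0, "y": 0, "z": 4, "rx": 0, "ry": 0, "rz": 0, "hand": 1},
    {"x": 0, "y": 0, "z": 6, "rx": 0, "ry": 0, "rz": 0, "hand": 1},
    {"x": 0, "y": 0, "z": 8, "rx": 0, "ry": 0, "rz": 0, "hand": 1},
    {"x": 0, "y": 0, "z": 9, "rx": 0, "ry": 0, "rz": 0, "hand": 1},
    {"x": 0, "y": 0, "z": 9, "rx": 0, "ry": 0, "rz": 0, "hand": 1},
    {"x": 0, "y": 0, "z": 9, "rx": 0, "ry": 0, "rz": 0, "hand": 1}
  ]
}}

```text
time: 8.5
ee_pos: [0.4518, -0.1929, 0.1747]
orientation: [3.141, 0.0, 1.678]
ft_force: [-0.8, 0.2, 5.0]
gripper_width: 0.0277
grasp_force: 50.0
```

The spring is pushing back about 6 N net. A little further will seat the shoulder.

Call:
{"api": "play_rows", "payload": {
  "force": 50,
  "targets": [
    {"x": 0, "y": 0, "z": 0.5, "rx": 0, "ry": 0, "rz": 0, "hand": 1},
    {"x": 0, "y": 0, "z": 1, "rx": 0, "ry": 0, "rz": 0, "hand": 1},
    {"x": 0, "y": 0, "z": 1.5, "rx": 0, "ry": 0, "rz": 0, "hand": 1},
    {"x": 0, "y": 0, "z": 1.5, "rx": 0, "ry": 0, "rz": 0, "hand": 1},
    {"x": 0, "y": 0, "z": 1.5, "rx": 0, "ry": 0, "rz": 0, "hand": 1}
  ]
}}

```text
time: 9.0
ee_pos: [0.4518, -0.1929, 0.1734]
orientation: [3.141, 0.0, 1.678]
ft_force: [-1.2, 0.5, 6.9]
gripper_width: 0.0276
grasp_force: 50.0
```

Call:
{"api": "play_rows", "payload": {
  "force": 50,
  "targets": [
    {"x": 0, "y": 0, "z": 0.5, "rx": 0, "ry": 0, "rz": 0, "hand": 1},
    {"x": 0, "y": 0, "z": 1, "rx": 0, "ry": 0, "rz": 0, "hand": 1},
    {"x": 0, "y": 0, "z": 1, "rx": 0, "ry": 0, "rz": 0, "hand": 1},
    {"x": 0, "y": 0, "z": 1, "rx": 0, "ry": 0, "rz": 0, "hand": 1},
    {"x": 0, "y": 0, "z": 1, "rx": 0, "ry": 0, "rz": 0, "hand": 1}
  ]
}}

```text
time: 9.5
ee_pos: [0.4519, -0.193, 0.1734]
orientation: [3.14, 0.001, 1.678]
ft_force: [-4.3, 2.3, 18.2]
gripper_width: 0.0277
grasp_force: 50.0
```

Run:
```python
from h import *
s=snap('scene','s5.png');w=snap('wrist','w5.png')
o=get_obs();print(o['time'],o['ee_pos'],np.degrees(o['orientation']),o['ft_force'],o['grasp_force'],o['gripper_width'],np.abs(o['joint_vel']).max())
cv2.imwrite('pics/c5.png',np.hstack([cv2.resize(w[130:370,250:410],(400,600),interpolation=cv2.INTER_CUBIC)[:,:,::-1],cv2.resize(s[117:207,238:298],(400,600),interpolation=cv2.INTER_CUBIC)[:,:,::-1]]))
```

```text
9.6 [ 0.45187049 -0.19298613  0.17336076] [1.79930994e+02 5.48344756e-02 9.61637125e+01] [-5.29858951  2.09100804 17.87320104] 50.00536188483238 0.02782908030601198 0.0007686969947685696
```

View pics/c5.png

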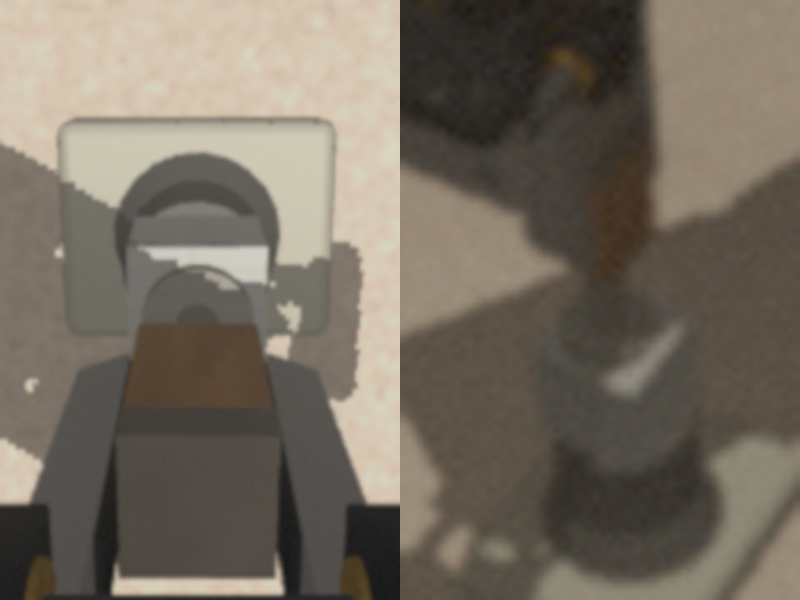

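The crop shows the shoulder lying on the socket block's top at about (197,300). The force jumped from 7 to 18 N with no further travel, so the shoulder is seated, still gripped and pressed. Handing in.

```bash
python3 -c "
from workcell import *
print(close_job())"
```

```text
the job is handed in; nothing more can be done
None
```

I pulled the stone from its holder, turned it to mesh with the socket and pressed it fully home. It was handed in at 9.6 s, still gripped at 50 N and pushed down with about 18 N; the hand-in gave no verdict.

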